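# Count a filter: seat the dish, hold the probe over it

## Task

Take the counting dish that lies open side up with the filter disc in it and seat it, open side up, flat in the round pocket of the metal counting stage; leave the spare dish that lies upside down where it is. Then take the contamination probe out of its charging cradle by the handle, carry it over the tube rack and the lead bricks, and finish while holding it still above the dish: upright, centred on the dish, its window about a centimetre above the dish's rim. The probe must never touch the dish or the stage (that would contaminate its window); do not put it down or let go, and do not shift the bricks, tube rack, timer or small bottle.

Things in the scene. Friction and masses are not known exactly. Their poses are not given: they have to be found in the camera images.
- sample_dish: The dish to count: round steel dish, 50 mm across, 15 mm high, straight 2 mm walls, 35 g, lying open side up with a white filter disc (42 mm, fixed) on its floor. Origin: centre of its underside; z points out of the open side. Grip it across its 50 mm diameter in the upper half of its height, so that the fingers clear the stage when it is seated (9 mm of it then stands above the stage).
- spare_dish: A clean spare dish of the same size (50 x 15 mm) lying upside down, so its closed bottom shows as a plain flat disc. Origin: the point on the bench under its centre, z up. It and the sample dish may lie in either of two places. Leave it alone.
- stage: The counting stage, fixed to the bench: square aluminium plate 120 x 120 mm on rubber feet, top face 15 mm above the bench, with one round pocket in its middle, 54 mm in diameter and 6 mm deep, with a 1.5 mm chamfer. Origin: on the bench under the middle of the plate; z up, x and y along its sides.
- pocket (a point): Centre of the floor of the pocket in the stage, 9 mm above the bench. The seated dish's underside rests on this floor, so its rim is then 24 mm above the bench.
- probe: Cordless contamination probe, 104 mm tall, 0.26 kg, upright (window down) in its cradle: round head 63 mm across, 22 mm high, narrowing up to a ribbed cylindrical handle 31 mm in diameter, 36 to 104 mm above the window. Any grasp yaw will do. Origin: centre of the window (the head's flat underside); z up along the handle. Grip the handle from above, about 75 mm above the window.
- cradle: The probe's charging cradle, fixed to the bench: low round white cup 90 mm in diameter and 18 mm high, with a socket block at the far side; the probe's head stands 10 mm deep in it with 2 mm play all round, its window 8 mm above the bench. Lift the probe straight up. Origin: on the bench under its centre, z up.
- brick_side: Grey lead brick standing on edge, 200 mm long, 50 mm thick, 100 mm high, 11 kg, between the tube rack and the stage. Origin: centre of its underside; x along its length, with a V-shaped tongue at the +x end.
- brick_back: A second such brick (200 x 50 x 100 mm) standing on edge behind the stage. Origin: centre of its underside; x along its length.
- rack: Orange tube rack, 50 x 175 mm, 94 mm high, on the other side of brick_side from the stage, holding two tubes. Origin: centre of its underside; y along its length.
- tube_a: 50 ml screw-cap tube standing in the rack, 34 mm in diameter at the cap, 115 mm long; its top is 120 mm above the bench. Origin: centre of its lower end.
- tube_b: The other 50 ml tube in the rack, as tube_a.
- timer: Small flat timer, 60 x 58 x 16 mm, lying to the right of the stage. Origin: centre of its underside.
- bottle_small: Small white bottle, 25 mm in diameter, 58 mm high, standing behind the dishes. Origin: centre of its underside.
Things that resemble listed ones, but are neither listed nor needed, are in the scene too. Leave any purple look-alike of the sample_dish alone.

How it is judged (in metres and radians):
On the way, in this order (a step that is already met when the one before it is completed fails the run):
1. the sample dish lies flat in the stage's pocket, open side up, let go (z of sample_dish in the frame of pocket between -0.003 and 0.0025 m and horizontal distance between sample_dish and pocket below 0.005 m and angle between sample_dish's own z axis and vertical below 0.07 rad and contact force between the fingers and sample_dish below 0.1 N), for 0.2 s.
2. the held probe passes above the lead bricks (height (world z) of probe above 0.1 m and contact force between the fingers and probe above 1 N and (horizontal distance between probe and brick_side below 0.13 m or horizontal distance between probe and brick_back below 0.13 m)), for 0.05 s.
At the end, for the whole second after the job is handed in: The dish lies flat (4 degrees), open side up in the pocket (floor within 2.5 mm, centre within 5 mm), untouched; the fingers alone hold the probe, still, upright within 5.7 degrees, its window 4 to 17 mm above the dish's rim and within 8 mm of its centre, touching nothing else (z of sample_dish in the frame of pocket between -0.003 and 0.0025 m and horizontal distance between sample_dish and pocket below 0.005 m and angle between sample_dish's own z axis and vertical below 0.07 rad and z of probe in the frame of sample_dish between 0.019 and 0.032 m and horizontal distance between probe and sample_dish below 0.008 m and angle between probe's own z axis and vertical below 0.1 rad and linear speed of probe below 0.02 m/s and contact force between the fingers and probe above 1 N and contact force between each of probe, the arm and sample_dish below 0.05 N and contact force between probe and stage below 0.05 N and contact force between probe and brick_side below 0.05 N and contact force between probe and brick_back below 0.05 N); the arm keeps its last pose, push and grip.
It fails at once if the probe touches the dish or the stage (contact force between probe and sample_dish above 0.3 N or contact force between probe and stage above 0.3 N).
It fails at once if a brick is shifted (distance of any of brick_side, brick_back from where it was at the start of the episode above 0.01 m).
It fails at once if the tube rack, a tube, the timer, the small bottle or the spare dish is shifted (distance of any of rack, tube_a, tube_b, timer, bottle_small, spare_dish from where it was at the start of the episode above 0.015 m).
It also fails if it takes over 61 s, if anything falls off the work surface, if the arm or the gripper's body presses on something with over 40 N, if the wrist force passes 120 N, or if a joint passes its speed limit or range.

## Robot

A 7-joint arm with a two-finger parallel gripper is mounted at the origin on a cart in front of the work surface, level with it; the furniture and walls round the work are solid. World frame = base frame: x ahead of the robot, y to its left, z up, the work surface at z = 0. Lengths are in mm, angles in rad, forces in N, time in s.
With the tool pointing down it reaches from about 400 to 875 mm from the base axis. Payload 4.4 kg.
Tool frame: the origin (TCP) lies at the very end of the fingers, on their centre line; the grasp point (between the pads) lies 19 mm behind it; z points along the fingers, y is the line along which they close (so a half turn about z gives the same grasp; the last joint's range is limited). The gripper opens to 85 mm and grips with 20 to 120 N. Pads are 22 mm wide; open, the fingers measure 114 mm over their backs; the gripper's body (76 mm by 85 mm) begins 54 mm behind the grasp point. The pads swing forward as they close: fully open they stand 13 mm farther back than shut.
Start: joints at [1.283, 0.628, 0.038, 1.517, -0.027, 0.996, -0.02], TCP at [143.018, -634.085, 231.313] pointing down, gripper open.
Joint ranges: [-3.06, 3.06], [-0.37, 2.12], [-1.25, 1.32], [0.18, 2.47], [-1.1, 4.24], [0.23, 1.98], [-2.94, 2.94]. Speed limits (rad/s): [2.57, 2.57, 3.14, 3.14, 3.14, 3.14, 3.14].

## Interface

Orientations are given as [roll, pitch, yaw] about the fixed x, y, z axes, in that order (R = Rz(yaw) Ry(pitch) Rx(roll)).
In Python, from cell import sensors, get_image, camera_params, order gives the robot as it stands.
- The arm moves only by the shell command python3 -m inch 'ROWS' [OPENING]. ROWS is JSON, a list that holds one entry, the list of rows, each a list of 4 numbers: the shift along the tool's x, y, z in cm, then the turn about the tool's z in degrees. A call has 1 to 8 rows; each row is the pose to reach, as a shift and turn from the pose commanded when the call began, along the tool's axes at that moment; what a row does not reach only later rows make up. A row lasts 1/12 s, in which the tool goes at most 41.7 mm and 7.16 degrees, less where a joint would pass 70% of its speed; a pose out of reach is approached as far as the arm can. A call with a gripper value outside its range is refused whole. OPENING is the finger opening in cm, from 0 to 8.54, set as the call begins (- or left out, the last holds). The fingers move at their own pace and stop on an object; the grip force is fixed at half the most. Time passes only in rows, so rows that repeat a pose let the fingers close. It gives the time, the measured TCP pose, the force, the opening and the grip force at its end, in the units of the state.
- sensors.read_state(): the state, without advancing time (a new reading comes with each control period).
- get_image(name): name is "scene" or "top" or "wrist"; returns the picture (420x560x3 uint8, blue, green, red); there is no depth.
- camera_params(name): a dict with "mtx" (3x3 intrinsics, pixels), "rvec" (rotation vector, rad) and "tvec" (3), from world to camera coordinates, as OpenCV has them. Camera axes: x right, y down, z forward; pixel columns grow to the right and rows downward; lengths in mm; the calibration is good to about 2 mm. A picture is of the moment at which its call begins: read the wrist's pose just before it. camera_params takes no time and is no camera call; for the wrist camera it gives the pose at the moment of the call.
- order.finish_job(): hands the job in; it is judged then, once.
The state is a dict: "clock": time; "qpos": joint angles; "qd": joint speeds; "tau": joint torques, N m; "eef_pos": TCP position; "tool_rot": TCP orientation; "force": force on the tool from outside, world axes, zero at the start; "torque": the same for the moment, N m; "width": finger opening in mm; "gripper_force": force on a finger pad.
Only numpy, scipy, OpenCV 4.12 (cv2) and the standard library are available. Lean on these libraries where they do the work, as an engineer would, in place of code of your own. Each camera call takes 0.05 s, during which the arm holds its last target. There are 200 camera calls.

## Working session

There is one attempt and no reset: what is moved stays moved. The work goes in short steps, Python scripts to look and compute and a shell command to move; the robot and the scene stay as the last step left them, time stands still between calls to the robot, and variables do not carry over. Pictures are saved under pics/ and viewed, at most 10 in all, crops included, and the job is handed in when it is done.

```bash
mkdir -p pics; ls
cat > h.py <<'E'
import numpy as np, cv2
from cell import sensors, get_image, camera_params, order
def ray(p,uv,z):
    R=cv2.Rodrigues(np.array(p['rvec'],float))[0]; t=np.array(p['tvec'],float).ravel()
    d=R.T@np.linalg.inv(np.array(p['mtx']))@np.array([uv[0],uv[1],1.]); c=-R.T@t
    return c+d*(z-c[2])/d[2]
def proj(p,X):
    return cv2.projectPoints(np.array([X],float),np.array(p['rvec'],float),np.array(p['tvec'],float),np.array(p['mtx'],float),None)[0].ravel()
E
python3 - <<'E'
from h import *
for n in('top','scene'):
    cv2.imwrite(f'pics/{n}0.png',get_image(n))
s=sensors.read_state(); print(s['clock'],s['eef_pos'],s['tool_rot'],s['width'])
p=camera_params('top');R=cv2.Rodrigues(np.array(p['rvec'],float))[0];print(-R.T@np.array(p['tvec']).ravel(),R)
E
```

```text
pics
0.1 [ 142.91332612 -633.52748431  230.48631725] [-3.13989698e+00  1.68524311e-06  2.21766828e-01] 85.6043192575315
[ 434.97409696 -160.6965561  1054.335377  ] [[-0.00420611 -0.99991576 -0.01227934]
 [-0.99649164  0.00521748 -0.08352951]
 [ 0.08358654  0.01188493 -0.99642965]]
```

View pics/top0.png

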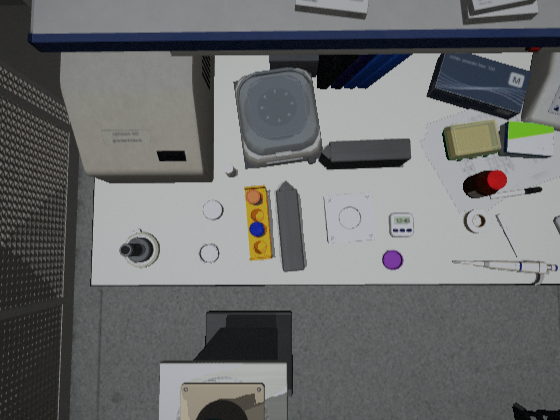

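View pics/scene0.png

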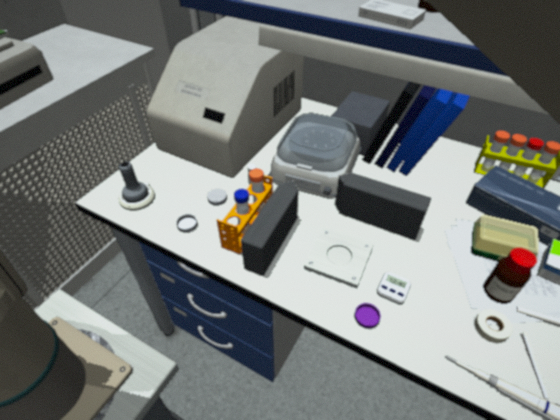

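Run:
```python
from h import *
a=cv2.imread('pics/top0.png');b=cv2.imread('pics/scene0.png')
c=lambda im,x,y,w,h:cv2.resize(im[y:y+h,x:x+w],(390,390*h//w),interpolation=cv2.INTER_CUBIC)
cv2.imwrite('pics/crop.png',np.hstack([c(a,185,190,65,78)[:468],c(b,165,175,65,78)[:468]]))
p=camera_params('top')
for n,uv,z in [('dishlo',(209,253),15),('dishup',(213,210),15),('pocket',(349.5,217.5),15),('cradle',(142,248.5),18),('probetop',(125,250),112),('bs1',(287,182),100),('bs2',(292,270),100),('bb1',(322,153),100),('bb2',(410,152),100),('capO',(254,197),120),('capB',(257,229),120),('rack',(258,222),94),('bottle',(231,171),58)]+[('stc',q,15) for q in((327,195),(370,195),(373,238),(329,241))]:
    print(n,ray(p,uv,z).round())
```

```text
dishlo [422.  34.  15.]
dishup [531.  25.  15.]
pocket [ 510. -319.   15.]
cradle [434. 202.  18.]
probetop [431. 208. 112.]
bs1 [ 587. -163.  100.]
bs2 [ 384. -173.  100.]
bb1 [ 656. -245.  100.]
bb2 [ 657. -450.  100.]
capO [550. -87. 120.]
capB [477. -94. 120.]
rack [495. -94.  94.]
bottle [622. -26.  58.]
stc [ 567. -264.   15.]
stc [ 567. -372.   15.]
stc [ 458. -377.   15.]
stc [ 451. -267.   15.]
```

View pics/crop.png

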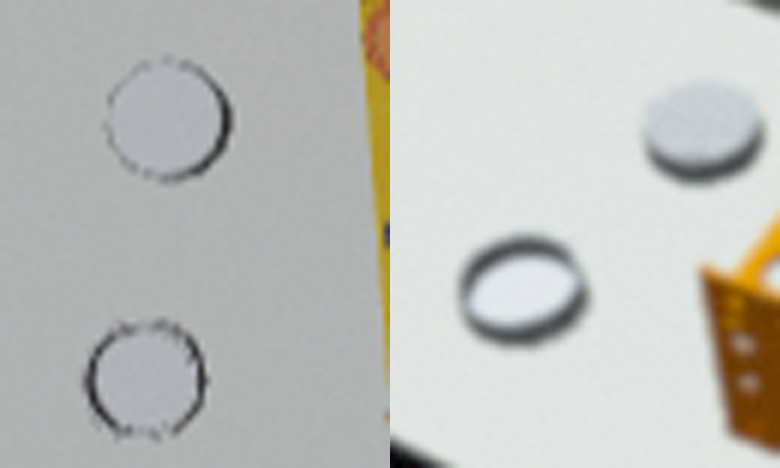

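The sample dish is the lower one, top (209,253) / scene (187,223): a dark rim round a recessed white disc. The one at (213,210) shows a plain closed bottom, so it's the spare. The purple one at (392,260) is a look-alike.

```bash
cat >> h.py <<'E'
from scipy.spatial.transform import Rotation as Ro
def go(x,y,z,yaw=None):
    s=sensors.read_state(); R=Ro.from_euler('xyz',s['tool_rot'])
    d=R.inv().apply(np.array([x,y,z])-s['eef_pos'])/10
    t=0 if yaw is None else -np.degrees(yaw-s['tool_rot'][2])
    print('t%.2f'%s['clock'],np.round(s['eef_pos'],1),np.round(s['tool_rot'],3),'w%.1f F%s'%(s['width'],np.round(s['force'],1)),'ROW',d.round(2),'turn',round(t,1))
E
python3 -c "
from h import *
go(500,-319,230,0)"
```

```text
t0.10 [ 142.9 -633.5  230.5] [-3.14   0.     0.222] w85.6 F[ 0.8 -0.6  0.3] ROW [ 41.75 -22.83   0.09] turn 12.7
```

```bash
python3 -m inch '[[[41.7,-22.8,0,12.7],[41.7,-22.8,0,12.7],[41.7,-22.8,0,12.7],[41.7,-22.8,0,12.7],[41.7,-22.8,0,12.7],[41.7,-22.8,0,12.7],[41.7,-22.8,0,12.7],[41.7,-22.8,0,12.7]]]' ; python3 -c "
from h import *
go(500,-319,230,0)"
```

```text
clock: 0.77
eef_pos: [394.2, -412.0, 231.1]
tool_rot: [-3.141, 0.0, -0.0]
force: [-0.5, -1.0, 0.4]
width: 85.6
gripper_force: 0.0
t0.77 [ 394.2 -412.   231.1] [-3.141  0.    -0.   ] w85.6 F[-0.5 -1.   0.4] ROW [10.58 -9.3   0.11] turn -0.0
```

```bash
python3 -m inch '[[[9.6,-9.3,0,0],[9.6,-9.3,0,0],[9.6,-9.3,0,0],[9.6,-9.3,0,0],[9.6,-9.3,0,0],[9.6,-9.3,0,0]]]' ; python3 -c "
from h import *
go(422,34,200,0)
p=camera_params('wrist');cv2.imwrite('pics/w1.png',get_image('wrist'))
np.save('w1.npy',p,allow_pickle=True);print(proj(p,[510,-319,15]),proj(p,[510,-292,15]))"
```

```text
clock: 1.27
eef_pos: [489.0, -320.4, 230.9]
tool_rot: [-3.142, 0.001, 0.002]
force: [-0.8, 0.1, 0.3]
width: 85.9
gripper_force: 0.0
t1.27 [ 489.  -320.4  230.9] [-3.142e+00  1.000e-03  2.000e-03] w85.9 F[-0.8  0.1  0.3] ROW [ -6.63 -35.45   3.1 ] turn 0.1
[279.79173546 147.71443313] [251.41581822 147.68714504]
```

View pics/w1.png

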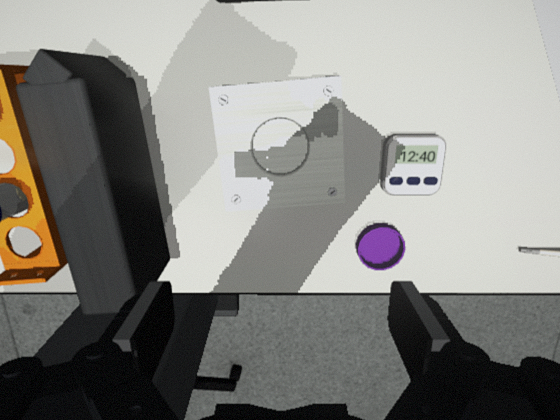

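The pocket circle spans columns 250–309 and rows 117–175, so its centre is about (280,146). That agrees with (511,-319). Next is the dish.

```bash
python3 -m inch '[[[-6.7,-35.4,3,0],[-6.7,-35.4,3,0],[-6.7,-35.4,3,0],[-6.7,-35.4,3,0],[-6.7,-35.4,3,0],[-6.7,-35.4,3,0],[-6.7,-35.4,3,0],[-6.7,-35.4,3,0]]]'; python3 -c "
from h import *
go(422,34,200,0)"
```

```text
clock: 1.98
eef_pos: [426.4, 5.0, 203.8]
tool_rot: [3.141, -0.0, -0.005]
force: [0.9, 0.2, 0.4]
width: 85.1
gripper_force: 0.0
t1.98 [426.4   5.  203.8] [ 3.141 -0.    -0.005] w85.1 F[0.9 0.2 0.4] ROW [-0.45 -2.9   0.37] turn -0.3
```

```bash
python3 -m inch '[[[0,-2.9,4,0],[0,-2.9,4,0],[0,-2.9,4,0],[0,-2.9,4,0],[0,-2.9,4,0]]]'; python3 -c "
from h import *
go(422,34,200,0)
p=camera_params('wrist');cv2.imwrite('pics/w2.png',get_image('wrist'))
np.save('w2.npy',p,allow_pickle=True);print(proj(p,[422,34,15]),proj(p,[422,59,15]),proj(p,[422,9,15]))"
```

```text
clock: 2.4
eef_pos: [428.1, 32.1, 164.3]
tool_rot: [3.141, -0.001, -0.004]
force: [0.3, -0.0, -0.1]
width: 85.4
gripper_force: 0.0
t2.40 [428.1  32.1 164.3] [ 3.141e+00 -1.000e-03 -4.000e-03] w85.4 F[ 0.3 -0.  -0.1] ROW [-0.6  -0.18 -3.57] turn -0.2
[278.81483498 195.88944771] [247.88045609 196.04445211] [309.75305344 195.73442407]
```

View pics/w2.png

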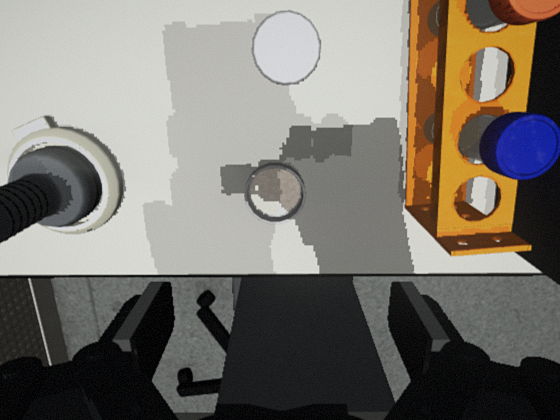

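```bash
python3 -c "
from h import *
p=np.load('w2.npy',allow_pickle=True).item();print(ray(p,(275,191.5),15),ray(p,(286,48),15))
p=np.load('w1.npy',allow_pickle=True).item();print(ray(p,(279.5,146),15))
go(425.3,37,8,0)"
```

```text
[425.70908756  37.0462733   15.        ] [532.40843555  28.13521636  15.        ]
[ 511.63327286 -318.72263915   15.        ]
t2.45 [428.2  32.3 164.4] [ 3.141e+00 -2.000e-03 -4.000e-03] w85.4 F[-0.4 -0.5 -0.1] ROW [-0.32 -0.48 15.64] turn -0.2
```

```bash
python3 -m inch '[[[-0.3,-0.45,4,0],[-0.3,-0.45,8,0],[-0.3,-0.45,12,0],[-0.3,-0.45,14,0],[-0.3,-0.45,15,0],[-0.3,-0.45,15.6,0],[-0.3,-0.45,15.6,0],[-0.3,-0.45,15.6,0]]]'; python3 -c "
from h import *
go(425,36.5,8,0)"
```

```text
clock: 3.12
eef_pos: [428.0, 37.6, 10.2]
tool_rot: [3.139, 0.005, 0.005]
force: [0.6, 2.9, 0.4]
width: 85.7
gripper_force: 0.0
t3.12 [428.   37.6  10.2] [3.139 0.005 0.005] w85.7 F[0.6 2.9 0.4] ROW [-0.3   0.1   0.23] turn 0.3
```

```bash
python3 -m inch '[[[-0.2,0,0.1,0],[-0.2,0,0.1,0],[-0.2,0,0.1,0]]]'; python3 -c "
from h import *
go(425,36.5,8,0)"
```

```text
clock: 3.37
eef_pos: [426.5, 39.3, 11.0]
tool_rot: [-3.141, 0.005, -0.005]
force: [0.1, -0.2, -0.0]
width: 85.8
gripper_force: 0.0
t3.37 [426.5  39.3  11. ] [-3.141  0.005 -0.005] w85.8 F[ 0.1 -0.2 -0. ] ROW [-0.15  0.28  0.3 ] turn -0.3
```

```bash
cat >> h.py <<'E'
def avg(n=6):
    L=[]
    for i in range(n):
        im=get_image('wrist'); L.append(sensors.read_state()['eef_pos'])
    print('avg',np.mean(L,0).round(1),'sd',np.std(L,0).round(1)); return np.mean(L,0)
E
python3 -c "
from h import *
avg()"
```

```text
avg [426.3  39.5  11. ] sd [0.2 0.1 0.1]
```

```bash
python3 -m inch '[[[-0.1,0.25,0.3,0],[-0.1,0.25,0.3,0],[-0.1,0.25,0.3,0],[-0.1,0.25,0.3,0]]]'; python3 -c "
from h import *
avg(4)
p=camera_params('wrist');cv2.imwrite('pics/w3.png',get_image('wrist'))"; python3 -m inch '[[[0,0,0,0],[0,0,0,0],[0,0,0,0],[0,0,0,0],[0,0,0,0],[0,0,0,0],[0,0,0,0],[0,0,0,0]]]' 4
```

```text
clock: 4.0
eef_pos: [425.7, 37.0, 8.6]
tool_rot: [3.141, 0.01, -0.0]
force: [-0.3, -0.3, -1.2]
width: 85.6
gripper_force: 0.0
avg [425.7  37.1   8.6] sd [0. 0. 0.]
clock: 4.92
eef_pos: [425.8, 37.1, 9.3]
tool_rot: [3.141, 0.009, 0.0]
force: [-2.0, -0.2, 11.4]
width: 45.4
gripper_force: 59.5
```

```bash
python3 -c "
from h import *
a=cv2.imread('pics/w3.png');b=get_image('wrist');c=get_image('scene')
c=cv2.resize(c[180:260,140:250],(550,400),interpolation=cv2.INTER_CUBIC)
o=np.zeros((600,800,3),np.uint8);o[:300,:400]=cv2.resize(a,(400,300));o[:300,400:]=cv2.resize(b,(400,300));o[300:,:412]=cv2.resize(c,(412,300));cv2.imwrite('pics/cmp.png',o)"
```

```text
(no output)
```

View pics/cmp.png

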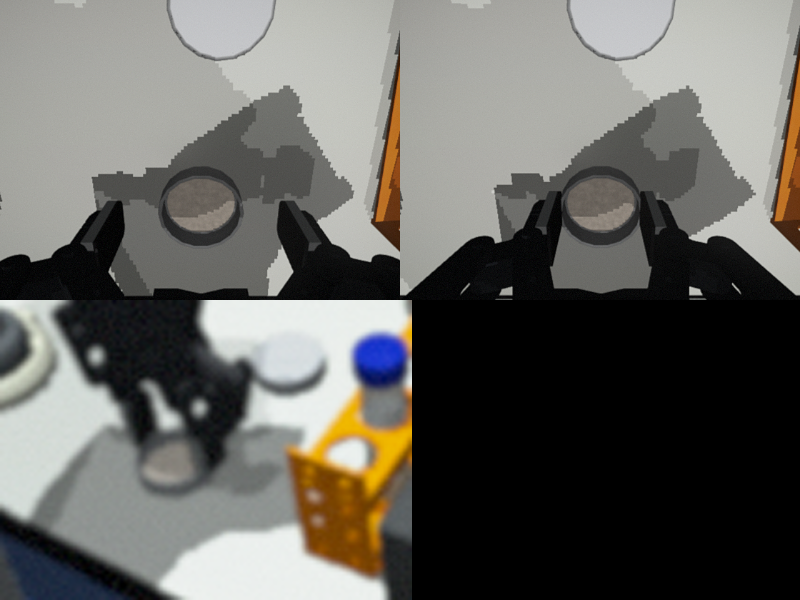

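The fingers are at the dish's sides, but the width of 45 mm and the 11 N upward force suggest the tips ride on the rim edge. They stand back when open, so I'll reopen, go lower and close again.

```bash
python3 -m inch '[[[0,0,0,0],[0,0,0,0],[0,0,0,0],[0,0,0.2,0],[0,0,0.4,0],[0,0,0.4,0],[0,0,0.4,0]]]' 7.5; python3 -m inch '[[[0,0,0,0],[0,0,0,0],[0,0,0,0],[0,0,0,0],[0,0,0,0],[0,0,0,0],[0,0,0,0],[0,0,0,0]]]' 4;python3 -c "
from h import *
avg(2);b=get_image('wrist');cv2.imwrite('pics/w4.png',b)"
```

```text
clock: 5.6
eef_pos: [426.8, 37.1, 5.6]
tool_rot: [3.14, 0.013, 0.0]
force: [0.5, -0.2, -0.7]
width: 75.1
gripper_force: 0.0
clock: 6.27
eef_pos: [426.8, 37.1, 6.4]
tool_rot: [3.141, 0.012, 0.0]
force: [-1.2, -0.5, 10.1]
width: 46.5
gripper_force: 59.8
avg [426.8  37.1   6.4] sd [0. 0. 0.]
```

```bash
python3 -m inch '[[[0,0,-0.5,0],[0,0,-1.5,0],[0,0,-3,0],[0,0,-3,0],[0,0,-3,0]]]';python3 -c "
from h import *
avg(2);b=get_image('wrist');c=get_image('scene')
c=cv2.resize(c[170:250,140:250],(550,400),interpolation=cv2.INTER_CUBIC)
o=np.zeros((420,800,3),np.uint8);o[:,:400]=b[:,80:480];o[:300,400:]=cv2.resize(c,(400,300));cv2.imwrite('pics/w5.png',o)"
```

```text
clock: 6.83
eef_pos: [427.7, 37.4, 36.2]
tool_rot: [3.14, 0.011, 0.001]
force: [0.5, 0.0, -0.3]
width: 46.6
gripper_force: 61.4
avg [427.2  37.4  35.7] sd [0.1 0.  0.1]
```

View pics/w5.png

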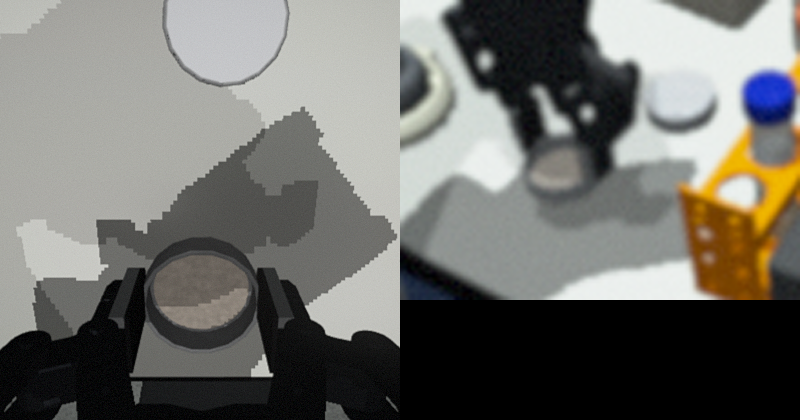

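```bash
python3 -c "
from h import *
p=camera_params('wrist');print(ray(p,(282,294),44.3),proj(p,[427.2,37.4,44.3]))
go(512,-318.7,200,0)"; python3 -m inch '[[[0,0,-4,0],[0,0,-8,0],[0,0,-12,0],[0,0,-16,0],[0,0,-16.5,0],[0,0,-16.5,0]]]'; python3 -c "
from h import *
go(512,-318.7,200,0)"
```

```text
[427.77689444  37.1325815   44.3       ] [281.3405508  295.23132335]
t7.03 [426.9  37.2  35.3] [3.141 0.013 0.   ] w46.2 F[-0.   0.5 -0.6] ROW [  8.29  35.61 -16.54] turn 0.0
clock: 7.53
eef_pos: [430.7, 37.7, 202.4]
tool_rot: [-3.141, 0.008, 0.001]
force: [-0.1, -0.2, -1.2]
width: 46.4
gripper_force: 61.9
t7.53 [430.7  37.7 202.4] [-3.141e+00  8.000e-03  1.000e-03] w46.4 F[-0.1 -0.2 -1.2] ROW [ 8.1  35.65  0.17] turn 0.1
```

Dish is centred on the TCP, within 1 mm. Now I'll carry it across.

```bash
python3 -m inch '[[[0.5,2,0,0],[1.4,6,0,0],[2.3,10,0,0],[3.2,14,0,0],[4.1,18,0,0],[5,22,0,0],[5.9,26,0,0],[6.8,30,0,0]]]'; python3 -m inch '[[[0.6,2.6,0,0],[1,4.6,0,0],[1.3,5.6,0,0],[1.3,5.6,0,0],[1.3,5.6,0,0]]]'; python3 -c "
from h import *
avg(2);go(512,-318.7,60,0)"
```

```text
clock: 8.2
eef_pos: [496.4, -263.8, 197.6]
tool_rot: [-3.14, 0.015, -0.0]
force: [0.2, 0.5, -0.9]
width: 46.2
gripper_force: 61.9
clock: 8.62
eef_pos: [509.5, -317.4, 198.5]
tool_rot: [-3.14, 0.014, -0.0]
force: [0.0, 0.7, -0.6]
width: 46.2
gripper_force: 62.0
avg [ 510.  -316.4  199. ] sd [0.2 0.2 0.2]
t8.72 [ 510.2 -316.2  199.2] [-3.14e+00  1.30e-02  2.00e-03] w46.7 F[-0.3  1.  -0.3] ROW [ 0.37  0.27 13.92] turn 0.1
```

```bash
python3 -m inch '[[[0.1,0.1,3,0],[0.1,0.2,7,0],[0.1,0.2,11,0],[0.1,0.2,13.9,0],[0.1,0.2,13.9,0],[0.1,0.2,13.9,0],[0.1,0.2,13.9,0],[0.1,0.2,13.9,0]]]'; python3 -c "
from h import *
avg(3);go(511.6,-318.7,30,0)
p=camera_params('wrist');b=get_image('wrist');print(proj(p,[511.6,-318.7,15]),proj(p,[511.6,-318.7,68]),proj(p,[571.6,-318.7,15]))
cv2.imwrite('pics/w6.png',cv2.resize(b,(784,588)))"
```

```text
clock: 9.38
eef_pos: [511.0, -321.5, 63.6]
tool_rot: [3.138, 0.009, 0.001]
force: [0.5, 0.4, -0.7]
width: 46.0
gripper_force: 61.9
avg [ 510.8 -321.4   63.3] sd [0.2 0.1 0.2]
t9.53 [ 510.6 -321.3   63. ] [3.139 0.009 0.   ] w45.9 F[-1.3 -0.5 -0.1] ROW [ 0.13 -0.26  3.3 ] turn 0.0
[276.58635127 236.82143356] [275.55808426 288.51174735] [276.10258383 125.60189444]
```

View pics/w6.png

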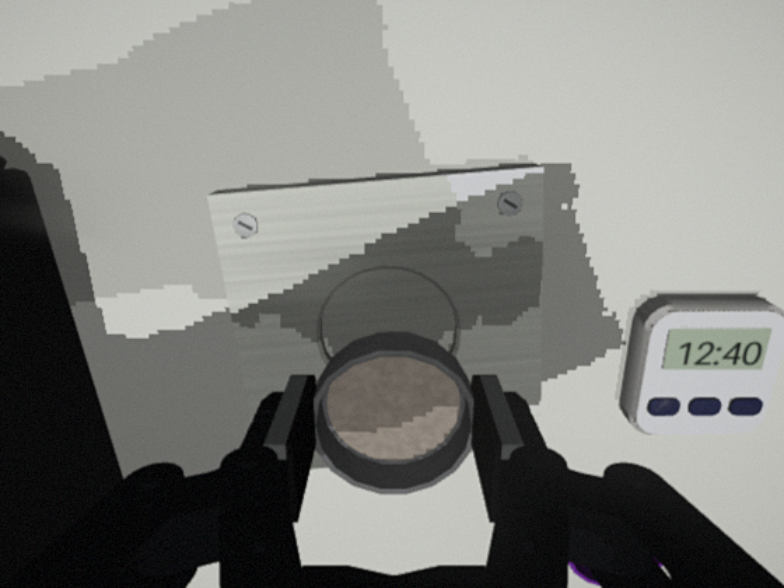

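```bash
python3 -c "
from h import *
p=camera_params('wrist');a=ray(p,(281,294.6),71.6);b=ray(p,(278.6,240),15);print(a,b,b-a);go(510.6,-321.3,30)"
```

```text
[ 510.96793622 -320.81947549   71.6       ] [ 509.6069075 -319.6506578   15.       ] [ -1.36102872   1.16881769 -56.6       ]
t9.58 [ 510.4 -321.1   62.6] [3.139 0.01  0.   ] w46.1 F[-0.2 -0.6  0.3] ROW [0.05 0.01 3.26] turn 0
```

```bash
python3 -m inch '[[[0,-0.14,0.8,0],[0,-0.14,2,0],[0,-0.14,3.1,0],[0,-0.14,3.6,0],[0,-0.14,3.6,0],[0,-0.14,3.6,0]]]'; python3 -c "
from h import *
avg(3);go(510.2,-319.6,20)"
```

```text
clock: 10.08
eef_pos: [508.6, -319.4, 24.4]
tool_rot: [3.141, 0.013, -0.0]
force: [0.6, 0.5, -0.1]
width: 46.2
gripper_force: 61.9
avg [ 509.1 -319.8   25.2] sd [0.1 0.1 0.2]
t10.23 [ 509.3 -319.8   25.5] [ 3.14   0.012 -0.   ] w46.2 F[ 0.3  0.2 -0.2] ROW [ 0.1  -0.03  0.55] turn 0
```

```bash
python3 -m inch '[[[0.1,0,0.3,0],[0.1,0,0.6,0],[0.1,0,0.8,0],[0.1,0,0.8,0],[0.1,0,0.8,0]]]'; python3 -c "
from h import *
avg(3);go(510,-319.6,15.4)"
```

```text
clock: 10.65
eef_pos: [511.4, -319.8, 18.1]
tool_rot: [3.14, 0.01, 0.001]
force: [1.1, 0.8, 6.0]
width: 46.3
gripper_force: 62.8
avg [ 511.4 -319.8   18.1] sd [0. 0. 0.]
t10.80 [ 511.4 -319.8   18.1] [3.14e+00 1.00e-02 1.00e-03] w45.8 F[0.9 0.6 5.9] ROW [-0.13 -0.02  0.27] turn 0
```

```bash
python3 -m inch '[[[-0.15,0,0.05,0],[-0.15,0,0.15,0],[-0.15,0,0.2,0],[-0.15,0,0.2,0]]]'; python3 -c "
from h import *
avg(3);go(510,-319.6,15.4)
p=camera_params('wrist');b=get_image('wrist')
cv2.imwrite('pics/w7.png',cv2.resize(b[120:420,130:430],(600,600),interpolation=cv2.INTER_CUBIC))"
```

```text
clock: 11.13
eef_pos: [511.6, -319.9, 17.1]
tool_rot: [3.139, 0.007, 0.001]
force: [4.2, 2.3, 12.3]
width: 46.2
gripper_force: 64.0
avg [ 511.6 -319.9   17.2] sd [0. 0. 0.]
t11.28 [ 511.6 -319.9   17.2] [3.139e+00 7.000e-03 1.000e-03] w46.4 F[ 2.9  1.7 11.5] ROW [-0.16 -0.03  0.18] turn 0
```

View pics/w7.png

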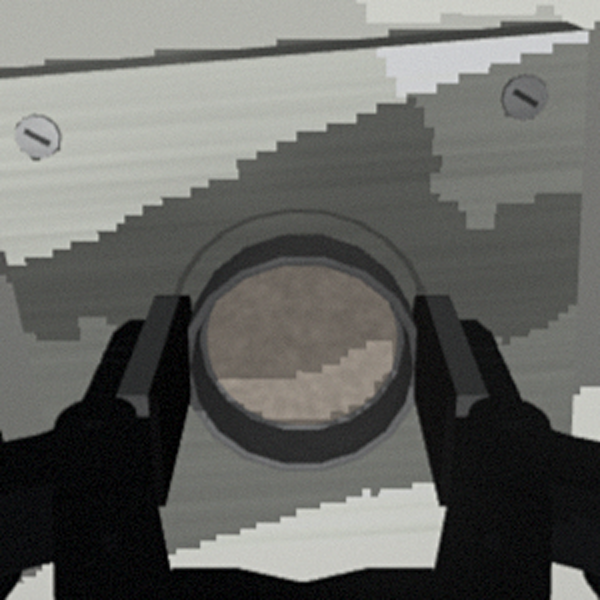

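```bash
python3 -c "
from h import *
p=camera_params('wrist')
for z in(23.5,26):
  a=ray(p,(280.75,295),z);b=ray(p,(279.75,286),15);print(a,b,b-a)
print(proj(p,[510,-291,15])-proj(p,[510,-320,15]),proj(p,[510,-295,25])-proj(p,[510,-320,25]))
s=sensors.read_state();print(s['torque'])"
```

```text
[ 510.32514699 -319.47334241   23.5       ] [ 509.48055063 -319.05691897   15.        ] [-0.84459635  0.41642344 -8.5       ]
[ 511.90196036 -319.46740941   26.        ] [ 509.48055063 -319.05691897   15.        ] [ -2.42140973   0.41049043 -11.        ]
[-66.64202752   0.06861277] [-60.94990091   0.0673467 ]
[ 0.38800393 -0.4643348   0.04424835]
```

```bash
python3 -m inch '[[[0,0,-0.2,0],[0,0,-0.4,0],[0,0,-0.5,0],[0,0,-0.5,0],[0,0,-0.5,0]]]'; python3 -c "
from h import *
avg(3);go(510,-319.3,17)"
```

```text
clock: 11.75
eef_pos: [510.5, -319.6, 20.3]
tool_rot: [3.139, 0.009, 0.001]
force: [5.8, -1.7, -0.5]
width: 46.6
gripper_force: 62.3
avg [ 510.5 -319.6   20.2] sd [0. 0. 0.]
t11.90 [ 510.5 -319.6   20.2] [3.139e+00 9.000e-03 1.000e-03] w46.1 F[ 5.9  0.1 -1.1] ROW [-0.04 -0.03  0.32] turn 0
```

```bash
python3 -m inch '[[[0.15,0,0,0],[0.25,0,0,0],[0.25,0,0,0],[0.25,0,0,0]]]'; python3 -m inch '[[[0,0,0.2,0],[0,0,0.4,0],[0,0,0.4,0],[0,0,0.4,0]]]';  python3 -c "
from h import *
avg(3);go(510,-319.3,17)"
```

```text
clock: 12.23
eef_pos: [510.8, -319.5, 20.0]
tool_rot: [3.14, 0.013, -0.0]
force: [2.6, -1.0, -0.8]
width: 46.4
gripper_force: 62.2
clock: 12.57
eef_pos: [511.6, -319.5, 17.3]
tool_rot: [3.141, 0.011, 0.0]
force: [1.4, 0.2, 10.3]
width: 46.5
gripper_force: 63.7
avg [ 511.5 -319.6   17.4] sd [0. 0. 0.]
t12.72 [ 511.6 -319.6   17.4] [3.141 0.011 0.   ] w46.0 F[2.2 2.  9.4] ROW [-0.16 -0.03  0.04] turn 0
```

```bash
python3 -m inch '[[[0,0,0,0],[0,0,0,0],[0,0,0,0],[0,0,0,0],[0,0,-1,0],[0,0,-3,0],[0,0,-5,0],[0,0,-5,0]]]' 6.5; python3 -c "
from h import *
avg(3);go(510,-319.3,17)
p=camera_params('wrist');b=get_image('wrist');np.save('w8.npy',p,allow_pickle=True)
cv2.imwrite('pics/w8.png',cv2.resize(b[120:420,130:430],(600,600),interpolation=cv2.INTER_CUBIC))"
```

```text
clock: 13.38
eef_pos: [513.1, -321.4, 70.0]
tool_rot: [3.137, 0.008, -0.0]
force: [0.5, -0.4, -0.5]
width: 65.2
gripper_force: 0.0
avg [ 512.1 -319.8   67.3] sd [0.4 0.6 0.9]
t13.53 [ 511.6 -319.1   66.3] [3.141 0.012 0.   ] w65.0 F[-0.4  0.7  0.3] ROW [-0.1   0.02  4.93] turn 0
```

View pics/w8.png

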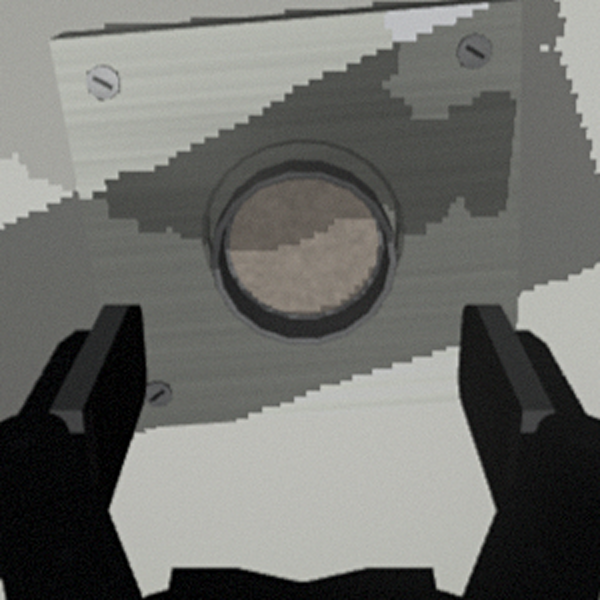

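```bash
python3 -c "
from h import *
p=np.load('w8.npy',allow_pickle=True).item()
a=ray(p,(130+302/2,120+239/2),15);f=lambda X:(proj(p,X)-[130,120])*2
print(a)
for z in(24,27,30):
  c=f([a[0],a[1],z]);t=f([a[0]+25,a[1],z]);b=f([a[0]-25,a[1],z]);l=f([a[0],a[1]+25,z]);r=f([a[0],a[1]-25,z]);print(z,c,'rows',t[1],b[1],'cols',l[0],r[0])
c=f([a[0],a[1],15]);print(f([a[0]+28.5,a[1],15]),f([a[0],a[1]+28.5,15]))"
```

```text
[ 509.30880513 -318.85438982   15.        ]
24 [302.04046009 252.90067551] rows 164.57274746466192 334.2543304394543 cols 208.77594345930027 395.29587712303237
27 [302.054711   257.79679346] rows 168.37613732939724 340.06087724698386 cols 207.46892702465595 396.6311357511415
30 [302.06937148 262.83362342] rows 172.2936606871158 346.02753145621773 cols 206.12434569882714 398.00476712592774
[301.96105301 141.30984494] [199.95418333 239.07948874]
```

```bash
python3 -c "
from h import *
L=[get_image('wrist').astype(float).mean(2) for _ in range(4)]
go(0,0,0);p=camera_params('wrist');np.save('w9.npy',p,allow_pickle=True);g=np.mean(L,0);np.save('g9.npy',g)
R=cv2.Rodrigues(np.array(p['rvec'],float))[0];print('cam',-R.T@np.array(p['tvec']).ravel(),R[2])
v=g[180:302,278:285].mean(1).round().astype(int)
print(list(zip(range(180,302),v)))
h=g[240:246].mean(0).round().astype(int)[222:340];print(list(zip(range(222,340),h)))
"
```

```text
t13.78 [ 511.1 -319.1   65.4] [3.141 0.013 0.   ] w64.7 F[ 0.1 -0.2  0.7] ROW [-51.02 -31.91   7.22] turn 0
cam [ 596.46043927 -318.73173556  206.94424287] [-3.34133685e-01  2.72860091e-05 -9.42525692e-01]
[(180, np.int64(75)), (181, np.int64(76)), (182, np.int64(78)), (183, np.int64(79)), (184, np.int64(79)), (185, np.int64(80)), (186, np.int64(79)), (187, np.int64(79)), (188, np.int64(78)), (189, np.int64(69)), (190, np.int64(60)), (191, np.int64(71)), (192, np.int64(79)), (193, np.int64(80)), (194, np.int64(80)), (195, np.int64(80)), (196, np.int64(79)), (197, np.int64(78)), (198, np.int64(77)), (199, np.int64(68)), (200, np.int64(50)), (201, np.int64(46)), (202, np.int64(46)), (203, np.int64(47)), (204, np.int64(46)), (205, np.int64(58)), (206, np.int64(77)), (207, np.int64(79)), (208, np.int64(68)), (209, np.int64(79)), (210, np.int64(94)), (211, np.int64(94)), (212, np.int64(95)), (213, np.int64(93)), (214, np.int64(94)), (215, np.int64(94)), (216, np.int64(92)), (217, np.int64(94)), (218, np.int64(95)), (219, np.int64(95)), (220, np.int64(94)), (221, np.int64(94)), (222, np.in
[... 3562 characters left out ...]
64(126)), (308, np.int64(126)), (309, np.int64(126)), (310, np.int64(126)), (311, np.int64(125)), (312, np.int64(124)), (313, np.int64(128)), (314, np.int64(128)), (315, np.int64(128)), (316, np.int64(127)), (317, np.int64(126)), (318, np.int64(123)), (319, np.int64(106)), (320, np.int64(89)), (321, np.int64(82)), (322, np.int64(60)), (323, np.int64(40)), (324, np.int64(61)), (325, np.int64(87)), (326, np.int64(93)), (327, np.int64(87)), (328, np.int64(57)), (329, np.int64(64)), (330, np.int64(78)), (331, np.int64(81)), (332, np.int64(95)), (333, np.int64(105)), (334, np.int64(106)), (335, np.int64(107)), (336, np.int64(107)), (337, np.int64(106)), (338, np.int64(106)), (339, np.int64(107))]
```

```bash
python3 -c "
from h import *
from scipy.optimize import least_squares
p=np.load('w9.npy',allow_pickle=True).item()
row=lambda x,z:proj(p,[x,-319,z])[1]
pts=[(25,15,205.2),(-25,15,291.5),(-23,15,288.6),(25,0,199.4),(-23,None,279.3),(-21,None,275.3)]
def res(q,tilt=True):
    x,z,t=q[:3];a=q[3] if tilt else 0
    return [row(x+u*np.cos(a)+(t if w is None else w)*np.sin(a),z+(t if w is None else w)*np.cos(a)-u*np.sin(a))-v for u,w,v in pts]
for tl,q0 in((1,[510,9,2,0]),(0,[510,9,2])):
    r=least_squares(lambda q:res(q,tl),q0);print(r.x.round(3),r.fun.round(2))
print('pocket cx from row190: ',*[ray(p,(281,190),z)[0]-rr for rr,z in((28.5,15),(27,13.5))], ray(p,(281,189),15)[0]-28.5)
for z in (24,):
  print('cols rim y',ray(p,(235,243),24)[1],ray(p,(328,243),24)[1])
"
```

```text
[5.03474e+02 4.47300e+00 1.95000e+00 1.13000e-01] [-0.01  0.19 -0.19 -0.   -0.43  0.44]
[506.841   9.441   4.643] [ 1.67  0.03 -0.2  -1.63 -0.48  0.48]
pocket cx from row190:  509.49680341882186 510.53992358502296 510.05045312068387
cols rim y -294.37237487881987 -343.830680719364
```

```bash
python3 -m inch '[[[0,0,-1,7],[0,0,-1,14],[0,0,-1,21],[0,0,-1,28],[0,0,-1,35],[0,0,-1,42],[0,0,-1,49],[0,0,-1,56]]]' 7.5; python3 -m inch '[[[0,0,0,7],[0,0,0,14],[0,0,0,21],[0,0,0,28],[0,0,0,34],[0,0,0,34],[0,0,0,34]]]';python3 -c "
from h import *
print(sensors.read_state()['qpos'])
avg(3);go(510,-319.3,70,-np.pi/2)
L=[get_image('wrist').astype(float).mean(2) for _ in range(4)];g=np.mean(L,0);np.save('g10.npy',g)
p=camera_params('wrist');np.save('w10.npy',p,allow_pickle=True)
R=cv2.Rodrigues(np.array(p['rvec'],float))[0];print('cam',-R.T@np.array(p['tvec']).ravel())
for X in([510,-319.3,15],[510,-319.3,24]):
  print(proj(p,X))
u,v=map(int,proj(p,[510,-319.3,22]));print([int(a) for a in g[v-3:v+4,u-62:u+62].mean(0)],u-62);print([int(a) for a in g[v-65:v+65,u-3:u+4].mean(1)],v-65)
"
```

```text
clock: 14.45
eef_pos: [511.6, -319.2, 75.7]
tool_rot: [3.131, 0.007, -0.983]
force: [-0.2, -1.0, -1.1]
width: 75.2
gripper_force: 0.0
clock: 15.03
eef_pos: [511.5, -319.3, 75.6]
tool_rot: [3.128, -0.001, -1.568]
force: [-0.5, 0.4, 0.8]
width: 74.9
gripper_force: 0.0
[-0.0289249   1.01895728  0.99512816  1.78313846 -1.02877658  0.97306136
 -1.72634528]
avg [ 511.6 -319.3   75.9] sd [0.1 0.  0.1]
t15.18 [ 511.7 -319.3   76.1] [ 3.129e+00 -1.000e-03 -1.569e+00] w75.3 F[-0.8 -1.3  0.6] ROW [-0.    0.16  0.61] turn 0.1
cam [ 513.75082818 -402.15492833  218.94516723]
[283.5304318  228.96531199]
[283.81197944 235.03102946]
[71, 72, 72, 71, 70, 70, 71, 73, 74, 75, 75, 76, 74, 68, 60, 56, 49, 47, 61, 72, 74, 74, 66, 61, 63, 63, 48, 36, 35, 36, 49, 61, 68, 80, 85, 85, 87, 88, 89, 89, 88, 87, 86, 86, 87, 85, 86, 86, 87, 87, 90, 91, 89, 88, 87, 86, 86, 87, 88, 90, 90, 90, 90, 90, 89, 87, 86, 86, 87, 87, 88, 89, 92, 92, 93, 93, 92, 93, 93, 92, 91, 90, 89, 88, 87, 89, 89, 90, 90, 90, 91, 91, 90, 89, 87, 87, 89, 89, 92, 91, 92, 91, 90, 82, 72, 66, 47, 42, 62, 70, 68, 62, 72, 77, 79, 78, 78, 77, 78, 78, 79, 78, 80, 79] 221
[105, 104, 105, 104, 104, 104, 104, 104, 104, 103, 104, 103, 104, 105, 95, 76, 83, 99, 105, 86, 52, 42, 44, 44, 45, 45, 69, 97, 97, 93, 112, 124, 121, 118, 115, 115, 117, 117, 118, 118, 118, 118, 117, 117, 116, 115, 115, 118, 119, 119, 105, 90, 90, 91, 92, 93, 93, 91, 89, 89, 90, 91, 92, 92, 90, 89, 88, 87, 87, 88, 89, 91, 91, 89, 89, 87, 87, 86, 86, 87, 87, 87, 88, 88, 88, 87, 86, 86, 87, 87, 87, 84, 78, 67, 55, 42, 37, 38, 39, 38, 38, 38, 37, 39, 50, 64, 63, 64, 82, 92, 92, 91, 91, 94, 96, 97, 96, 97, 97, 97, 97, 97, 96, 97, 97, 98, 97, 97, 98, 97] 168
```

```bash
python3 -c "
from h import *
from scipy.optimize import least_squares
p=np.load('w10.npy',allow_pickle=True).item()
col=lambda x,z:proj(p,[x,-319,z])[0]
pts=[(25,15,242.7),(-25,15,332.4),(-23,15,328.8),(23,15,246.3),(23,None,251.3),(-23,None,326.5),(21,None,254),(-21,None,323.7)]
def res(q,tilt=True):
    x,z,t=q[0],q[1],2;a=q[2] if tilt else 0
    return [col(x+u*np.cos(a)+(t if w is None else w)*np.sin(a),z+(t if w is None else w)*np.cos(a)-u*np.sin(a))-v for u,w,v in pts]
for tl,q0 in((1,[510,9,0]),(0,[510,9])):
    r=least_squares(lambda q:res(q,tl),q0);print(r.x.round(3),r.fun.round(2))
print([ray(p,(c,233),z)[0]-rr for c,rr,z in((234,28.5,15),(239,27,13.5),(236.5,27.75,14.2),(332.8,-28.5,15))])
"
```

```text
[5.06707e+02 7.54300e+00 9.10000e-02] [ 0.6  -0.52 -0.52  0.48 -0.95  0.93 -0.35  0.33]
[507.288   7.12 ] [ 1.51  0.39  0.46  1.47 -1.96 -0.12 -1.31 -0.66]
[np.float64(510.3820175448154), np.float64(509.1332147096517), np.float64(509.7688856308207), np.float64(509.67292398988343)]
```

The dish sits about 3 mm towards -x and is tilted about 0.1 rad on the chamfer. Regripping along x will centre and level it.

```bash
python3 -m inch '[[[0,0.16,2,0],[0,0.16,4,0],[0,0.16,5,0],[0,0.16,5.6,0],[0,0.16,5.6,0],[0,0.16,5.6,0]]]';python3 -c "
from h import *
avg(3);go(510,-319.3,18,-np.pi/2)"
```

```text
clock: 15.88
eef_pos: [509.5, -319.8, 20.5]
tool_rot: [3.13, -0.001, -1.571]
force: [-0.5, -0.6, 0.3]
width: 74.9
gripper_force: 0.0
avg [ 509.8 -320.    21. ] sd [0.1 0.1 0.1]
t16.03 [ 509.9 -319.9   21. ] [ 3.130e+00 -2.000e-03 -1.571e+00] w74.9 F[ 0.4 -1.   0.8] ROW [-0.06 -0.02  0.3 ] turn 0.0
```

```bash
python3 -m inch '[[[-0.05,0,0.25,0],[-0.05,0,0.25,0],[-0.05,0,0.25,0]]]';python3 -m inch '[[[0,0,0,0],[0,0,0,0],[0,0,0,0],[0,0,0,0],[0,0,0,0],[0,0,0,0],[0,0,0,0],[0,0,0,0]]]' 4;python3 -c "
from h import *
avg(2);go(510,-319.3,18,-np.pi/2)"
```

```text
clock: 16.28
eef_pos: [509.5, -318.8, 17.8]
tool_rot: [3.13, -0.001, -1.57]
force: [-0.3, 0.1, -0.1]
width: 74.9
gripper_force: 0.0
clock: 16.95
eef_pos: [509.4, -319.2, 18.5]
tool_rot: [3.13, -0.001, -1.571]
force: [-1.5, 0.6, 5.8]
width: 46.4
gripper_force: 60.4
avg [ 509.4 -319.2   18.5] sd [0. 0. 0.]
t17.05 [ 509.4 -319.2   18.6] [ 3.130e+00 -1.000e-03 -1.571e+00] w46.4 F[-1.3  1.2  5.6] ROW [ 0.01 -0.06  0.05] turn -0.0
```

```bash
python3 -m inch '[[[0,0,0.15,0],[0,0,0.3,0],[0,0,0.3,0],[0,0,0.3,0]]]';python3 -m inch '[[[0,0,0,0],[0,0,0,0],[0,0,0,0],[0,0,0,0],[0,0,-1,0],[0,0,-3,0],[0,0,-5.5,0],[0,0,-5.5,0]]]' 7.5;python3 -c "
from h import *
avg(6);go(510,-319.3,18,-np.pi/2)
L=[get_image('wrist').astype(float).mean(2) for _ in range(4)];g=np.mean(L,0);np.save('g11.npy',g)
p=camera_params('wrist');np.save('w11.npy',p,allow_pickle=True)
u,v=map(int,proj(p,[510,-319.3,22]));print([int(a) for a in g[v-3:v+4,u-62:u+62].mean(0)],u-62);print([int(a) for a in g[v-65:v+65,u-3:u+4].mean(1)],v-65)
"
```

```text
clock: 17.38
eef_pos: [509.4, -319.4, 18.0]
tool_rot: [3.132, -0.0, -1.571]
force: [-5.1, 5.2, 23.7]
width: 46.3
gripper_force: 63.2
clock: 18.05
eef_pos: [511.5, -321.4, 74.1]
tool_rot: [3.134, -0.006, -1.571]
force: [0.4, -0.9, 0.2]
width: 75.2
gripper_force: 0.0
avg [ 510.2 -318.9   70. ] sd [0.6 0.8 1.3]
t18.35 [ 509.6 -318.3   68.8] [ 3.128  0.    -1.571] w75.0 F[-0.7 -0.5  0. ] ROW [ 0.1  -0.11  5.08] turn 0.0
[72, 71, 69, 71, 72, 75, 75, 74, 75, 75, 74, 66, 59, 56, 48, 45, 58, 61, 63, 63, 58, 38, 30, 36, 50, 60, 70, 81, 86, 88, 89, 90, 89, 89, 89, 87, 87, 87, 86, 85, 86, 88, 88, 89, 92, 92, 92, 90, 90, 88, 87, 87, 88, 89, 90, 90, 88, 89, 89, 89, 86, 85, 86, 87, 89, 88, 89, 90, 91, 93, 92, 91, 92, 92, 92, 92, 91, 90, 89, 88, 89, 89, 90, 90, 91, 91, 90, 88, 88, 88, 87, 87, 88, 90, 102, 108, 106, 92, 77, 67, 59, 49, 42, 41, 48, 65, 69, 68, 59, 64, 66, 70, 73, 76, 77, 77, 78, 79, 77, 78, 78, 79, 79, 79] 218
[105, 105, 105, 104, 104, 104, 105, 105, 104, 104, 104, 105, 94, 77, 83, 76, 49, 44, 45, 47, 46, 49, 77, 103, 99, 94, 112, 124, 123, 121, 119, 120, 120, 120, 120, 119, 118, 119, 120, 119, 118, 118, 117, 118, 119, 119, 119, 119, 114, 111, 113, 104, 91, 91, 91, 90, 89, 89, 90, 91, 90, 87, 86, 86, 88, 88, 88, 87, 88, 89, 88, 88, 89, 89, 89, 88, 88, 89, 91, 92, 92, 92, 91, 90, 89, 91, 90, 89, 89, 89, 85, 74, 66, 55, 40, 40, 40, 39, 38, 38, 36, 37, 37, 50, 64, 65, 63, 69, 71, 70, 70, 77, 82, 81, 81, 81, 81, 87, 93, 93, 96, 98, 98, 98, 99, 97, 98, 98, 98, 98] 172
```

```bash
python3 -c "
from h import *
from scipy.optimize import least_squares
p=np.load('w11.npy',allow_pickle=True).item()
H=[(25,15,234.3),(23,15,238),(23,2,242.3),(21,2,245),(-21,2,315.3),(-23,2,318.3),(-23,15,322.6),(-25,15,326)]
V=[(-25,15,193.6),(25,15,279),(23,15,275.2),(23,2,265.3)]
def P(q,u,w,ax):
    x,y,z,a,b=q
    R=Ro.from_euler('xyz',[a,b,0]);v=[u,0,w] if ax==0 else [0,u,w]
    return proj(p,np.array([x,y,z])+R.apply(v))
def res(q): return [P(q,u,w,0)[0]-c for u,w,c in H]+[P(q,u,w,1)[1]-c for u,w,c in V]
r=least_squares(res,[510,-319,9,0,0]);print(r.x.round(3),r.fun.round(2))
r0=least_squares(lambda q:res([*q,0,0]),[510,-319,9]);print(r0.x.round(3),r0.fun.round(2))
for c,rr,z in((229,28.5,15),(331,-28.5,15)):print('pocket x',ray(p,(c,235),z)[0]-rr)
print('pocket y',ray(p,(280,184.5),15)[1]+28.5,ray(p,(280,289),15)[1]-28.5)
"
```

```text
[ 5.09806e+02 -3.17496e+02  4.35500e+00  4.60000e-02  1.00000e-02] [ 0.76  0.67 -1.29 -0.58  0.73  1.14 -0.82 -0.61  0.07 -0.49  0.13  0.29]
[ 509.884 -318.317    5.531] [ 0.61  0.55 -1.65 -0.91  0.83  1.26 -0.47 -0.25  1.07 -0.61  0.08 -0.66]
pocket x 510.29395715546787
pocket x 509.69782941147423
pocket y -318.86818183216855 -311.5690907771887
```

```bash
python3 -m inch '[[[0,0,-0.5,-7],[0,0,-0.5,-14],[0,0,-0.5,-21],[0,0,-0.5,-28],[0,0,-0.5,-35],[0,0,-0.5,-42],[0,0,-0.5,-49],[0,0,-0.5,-56]]]' 8; python3 -m inch '[[[0,0,0,-7],[0,0,0,-14],[0,0,0,-21],[0,0,0,-28],[0,0,0,-34],[0,0,0,-34],[0,0,0,-34]]]' 8;python3 -c "
from h import *
avg(3);go(510,-319.3,200,0)
L=[get_image('wrist').astype(float).mean(2) for _ in range(3)];g=np.mean(L,0);np.save('g12.npy',g)
p=camera_params('wrist');np.save('w12.npy',p,allow_pickle=True)
u,v=map(int,proj(p,[510,-319,22]));print([int(a) for a in g[v-3:v+4,u-62:u+62].mean(0)],u-62);print([int(a) for a in g[v-65:v+65,u-3:u+4].mean(1)],v-65)
"
```

```text
clock: 19.22
eef_pos: [510.0, -318.9, 74.5]
tool_rot: [3.134, 0.01, -0.587]
force: [-0.8, 0.5, 0.6]
width: 80.1
gripper_force: 0.0
clock: 19.8
eef_pos: [510.0, -319.0, 74.6]
tool_rot: [3.141, 0.012, -0.003]
force: [-0.9, -0.1, -0.7]
width: 79.8
gripper_force: 0.0
avg [ 510.  -318.9   74.5] sd [0. 0. 0.]
t19.95 [ 510.  -318.9   74.5] [ 3.14e+00  1.30e-02 -2.00e-03] w79.8 F[ 0.1  0.2 -0.2] ROW [ -0.16   0.06 -12.55] turn -0.1
[100, 101, 101, 101, 102, 101, 102, 102, 102, 102, 96, 92, 92, 90, 84, 77, 75, 62, 56, 60, 63, 64, 63, 45, 35, 36, 48, 71, 78, 92, 104, 106, 106, 107, 107, 106, 106, 108, 110, 107, 106, 106, 105, 103, 103, 103, 105, 105, 104, 104, 105, 116, 120, 118, 119, 122, 122, 121, 123, 124, 125, 126, 124, 120, 118, 118, 118, 121, 121, 122, 122, 122, 123, 124, 123, 125, 126, 126, 125, 122, 121, 121, 121, 123, 123, 122, 121, 120, 119, 119, 119, 121, 121, 121, 121, 122, 124, 109, 90, 76, 67, 52, 39, 36, 40, 77, 92, 92, 76, 73, 78, 95, 103, 105, 104, 103, 103, 104, 103, 104, 104, 104, 104, 104] 219
[77, 76, 74, 73, 75, 75, 77, 78, 78, 76, 78, 78, 71, 60, 65, 77, 80, 75, 59, 47, 47, 48, 48, 46, 51, 68, 77, 67, 73, 88, 92, 92, 90, 90, 89, 91, 92, 91, 91, 90, 89, 90, 91, 93, 92, 92, 91, 89, 89, 89, 90, 92, 92, 93, 94, 92, 91, 91, 88, 99, 109, 109, 115, 122, 123, 124, 124, 124, 123, 124, 125, 123, 122, 120, 119, 119, 120, 121, 122, 124, 124, 123, 121, 118, 118, 120, 122, 124, 124, 109, 85, 74, 68, 55, 43, 43, 43, 44, 44, 44, 44, 43, 51, 85, 101, 93, 97, 104, 102, 103, 104, 103, 105, 105, 104, 102, 100, 102, 103, 102, 103, 101, 100, 100, 101, 101, 102, 103, 105, 105] 170
```

The dish is now level and centred: the wall bands are symmetric both ways. On to the probe.

```bash
python3 -c "
from h import *
p=np.load('w2.npy',allow_pickle=True).item();print(ray(p,(66,180),18))
im=cv2.imread('pics/w2.png');h=cv2.cvtColor(im,cv2.COLOR_BGR2HSV).astype(int)
for r in(140,160,180,200,220):
  print(r,[ (c,int(im[r,c].mean()),int(im[r,c,2])-int(im[r,c,0])) for c in range(0,140,6)])
go(434,206,220,0)
"; python3 -m inch '[[[0,0,-4,0],[0,0,-8,0],[0,0,-12,0],[-0.6,-4,-14,0],[-1.2,-8,-14,0],[-1.8,-12,-14,0],[-2.4,-16,-14,0],[-3,-20,-14,0]]]' 8.5
```

```text
[436.88693779 201.65123786  18.        ]
140 [(0, 202, 4), (6, 202, 3), (12, 205, 4), (18, 206, -2), (24, 180, 17), (30, 200, 10), (36, 207, -3), (42, 209, -5), (48, 206, -5), (54, 209, -5), (60, 208, -3), (66, 206, 0), (72, 183, 17), (78, 177, 15), (84, 175, 13), (90, 136, 10), (96, 90, 4), (102, 210, 3), (108, 210, 5), (114, 207, 4), (120, 211, 3), (126, 206, 5), (132, 210, 5), (138, 212, 3)]
160 [(0, 203, 2), (6, 201, 5), (12, 206, -1), (18, 84, -5), (24, 106, -6), (30, 104, -5), (36, 109, -6), (42, 109, -1), (48, 112, -3), (54, 110, -7), (60, 86, 1), (66, 71, 1), (72, 62, 1), (78, 65, 1), (84, 56, 4), (90, 208, -2), (96, 199, 14), (102, 173, 12), (108, 156, 12), (114, 84, 4), (120, 208, 5), (126, 210, 2), (132, 209, 5), (138, 210, 5)]
180 [(0, 205, 5), (6, 212, 4), (12, 95, -7), (18, 22, 1), (24, 25, -2), (30, 33, -2), (36, 32, -3), (42, 33, -4), (48, 37, -5), (54, 60, -7), (60, 63, -4), (66, 59, -5), (72, 102, -8), (78, 82, -9), (84, 51, -5), (90, 40, -2), (96, 31, -1), (102, 221, -4), (108, 173, 14), (114, 170, 16), (120, 73, 4), (126, 214, 3), (132, 211, 4), (138, 212, 3)]
200
[... 242 characters left out ...]
, -4), (108, 175, 15), (114, 165, 19), (120, 54, 5), (126, 215, 6), (132, 211, 5), (138, 214, 4)]
220 [(0, 25, -3), (6, 21, -1), (12, 9, -2), (18, 18, 0), (24, 19, 2), (30, 30, 0), (36, 15, -2), (42, 96, -7), (48, 101, -4), (54, 98, -7), (60, 100, -6), (66, 100, -6), (72, 71, -4), (78, 77, 0), (84, 212, 13), (90, 217, -5), (96, 195, 14), (102, 162, 20), (108, 140, 5), (114, 215, 4), (120, 212, 6), (126, 212, 5), (132, 215, 5), (138, 215, 4)]
t20.10 [ 510.1 -318.8   74.5] [ 3.14e+00  1.30e-02 -1.00e-03] w79.6 F[-0.3  0.6  0.8] ROW [ -7.82 -52.46 -14.52] turn -0.0
clock: 20.77
eef_pos: [481.2, -116.7, 215.0]
tool_rot: [3.141, 0.012, -0.001]
force: [0.6, 1.1, 0.6]
width: 84.9
gripper_force: 0.0
```

```bash
python3 -m inch '[[[-0.6,-4,0,0],[-1.2,-8,0,0],[-1.8,-12,0,0],[-2.4,-16,0,0],[-3,-20,0,0],[-3.6,-24,0,0],[-4.2,-28,0,0],[-4.6,-30,0,0]]]'; python3 -c "
from h import *
go(434,206,200,0)"
```

```text
clock: 21.43
eef_pos: [434.3, 186.8, 214.7]
tool_rot: [-3.141, 0.013, 0.006]
force: [0.6, 0.5, -0.3]
width: 85.2
gripper_force: 0.0
t21.43 [434.3 186.8 214.7] [-3.141  0.013  0.006] w85.2 F[ 0.6  0.5 -0.3] ROW [-0.   -1.92  1.47] turn 0.3
```

```bash
python3 -m inch '[[[0.1,-1.6,0,0],[0.1,-1.6,0,0],[0.1,-1.6,0,0],[0.1,-1.6,0,0]]]'; python3 -c "
from h import *
avg(3);go(436,203,64,0)
L=[get_image('wrist').astype(float).mean(2) for _ in range(3)];g=np.mean(L,0)
p=camera_params('wrist')
for z,r in((112,15.5),(18,45),(18,31.5)):
  print(z,proj(p,[436,203,z]).round(),[proj(p,[436+a,203+b,z]).round().tolist() for a,b in((r,0),(-r,0),(0,r),(0,-r))])
u,v=map(int,proj(p,[436,203,112]))
a=g[max(0,v-110):v+60:4,u-100:u+100:3]
for i,row in enumerate(a): print('%3d '%(max(0,v-110)+4*i)+''.join('@#*+=-. '[min(7,int(x)//30)] for x in row))
print('col0',u-100,'step3')
"
```

```text
clock: 21.77
eef_pos: [436.9, 196.0, 215.1]
tool_rot: [3.14, 0.012, -0.002]
force: [-0.4, -0.0, -0.7]
width: 84.8
gripper_force: 0.0
avg [437.  195.7 215.2] sd [0.  0.1 0. ]
t21.92 [437.  195.8 215.1] [ 3.14e+00  1.20e-02 -3.00e-03] w84.6 F[0.8 1.1 0.4] ROW [ 0.08 -0.74 15.11] turn -0.2
112 [272. 207.] [[271.0, 185.0], [272.0, 227.0], [249.0, 207.0], [294.0, 207.0]]
18 [274. 173.] [[273.0, 123.0], [274.0, 218.0], [225.0, 173.0], [323.0, 173.0]]
18 [274. 173.] [[274.0, 138.0], [274.0, 205.0], [240.0, 173.0], [308.0, 173.0]]
 96    ........................................     .....              
100   ...........................................   .......            
104   ..........................................-...--......           
108   .........................................+++++++---...           
112   .........................................+++++++++++++=========-.
116   ...........................-............-+++++++++++++===========
120   ........................--  =...........=+++++++++++++===========
124    ....................--     .*........++++++++++++++++=======
[... 1839 characters left out ...]
+++=         -=======================
232 .............................              ========================
236 .............................              -=======================
240 ..............................              =======================
244 ..............................              =======================
248 ..............................              =======================
252 .............................               =======================
256 @@@@@@@@@@@@@@@@@@@@@@@@@@@@@@@@@@@#########@@#@@@@@@@@@@@@@@@@@@@@
260 +=+=+++++=+++++++=+++++++++++++++++*+++******######################
264 ++++++++=++=+++++++++++++++++++++++*+++******######################
col0 171 step3
```

```bash
python3 -c "
from h import *
L=[get_image('wrist').astype(float).mean(2) for _ in range(3)];g=np.mean(L,0);np.save('g13.npy',g)
p=camera_params('wrist');np.save('w13.npy',p,allow_pickle=True);go(436,203,64,0)
for v in (172,184,208,216): print(v,[int(x) for x in g[v,200:330:2]])
print('top');t=cv2.imread('pics/top0.png').mean(2)
print([int(x) for x in t[249,112:170]])
"
```

```text
t22.22 [436.9 197.  215. ] [ 3.141e+00  1.200e-02 -1.000e-03] w84.8 F[ 0.5 -0.6 -0.9] ROW [ 0.09 -0.62 15.1 ] turn -0.0
172 [195, 193, 193, 192, 192, 193, 193, 192, 191, 192, 176, 168, 174, 197, 216, 148, 123, 82, 74, 78, 76, 76, 72, 73, 71, 68, 62, 52, 56, 51, 49, 42, 43, 44, 44, 41, 40, 43, 46, 46, 51, 69, 72, 73, 69, 69, 70, 72, 68, 54, 45, 151, 153, 147, 142, 120, 115, 110, 121, 124, 126, 125, 125, 123, 127]
184 [193, 194, 193, 192, 193, 193, 191, 192, 191, 191, 191, 169, 165, 175, 210, 214, 128, 84, 80, 79, 80, 77, 74, 75, 56, 54, 52, 54, 56, 50, 47, 51, 46, 44, 44, 40, 45, 43, 44, 39, 41, 37, 35, 59, 72, 69, 70, 70, 71, 59, 55, 146, 129, 146, 134, 114, 111, 118, 124, 123, 125, 125, 124, 124, 124]
208 [195, 193, 192, 193, 193, 191, 191, 193, 191, 192, 191, 191, 190, 189, 191, 188, 189, 190, 189, 172, 155, 101, 80, 81, 77, 59, 56, 58, 58, 51, 53, 53, 51, 51, 47, 46, 47, 44, 44, 79, 85, 65, 57, 209, 223, 221, 191, 124, 104, 115, 125, 125, 125, 128, 128, 125, 127, 126, 128, 125, 123, 126, 127, 126, 126]
216 [193, 194, 193, 196, 192, 193, 192, 192, 193, 192, 192, 193, 192, 190, 190, 191, 193, 190, 189, 191, 189, 193, 82, 73, 73, 54, 54, 57, 58, 53, 54, 50, 52, 49, 47, 49, 50, 49, 47, 81, 80, 60, 149, 210, 219, 218, 218, 219, 126, 123, 124, 126, 126, 125, 125, 126, 125, 127, 126, 125, 129, 126, 125, 127, 126]
top
[174, 175, 173, 174, 176, 175, 174, 130, 102, 30, 32, 32, 35, 36, 36, 34, 32, 35, 114, 58, 51, 21, 15, 20, 21, 18, 21, 21, 17, 24, 36, 56, 57, 59, 92, 90, 81, 50, 36, 27, 22, 101, 179, 162, 143, 137, 106, 65, 177, 177, 177, 177, 178, 176, 176, 177, 178, 179]
```

```bash
python3 -m inch '[[[0,-0.6,2,0],[0,-1.1,4,0],[0,-1.1,6,0],[0,-1.1,6.5,0],[0,-1.1,6.5,0],[0,-1.1,6.5,0],[0,-1.1,6.5,0]]]'; python3 -c "
from h import *
avg(6);go(436,208,64,0)
L=[get_image('wrist').astype(float).mean(2) for _ in range(3)];g=np.mean(L,0)
p=camera_params('wrist')
for z,r in((112,15.5),(50,15.5),(18,45)):
  print(z,proj(p,[436,208,z]).round(),[proj(p,[436+a,208+b,z]).round().tolist() for a,b in((r,0),(-r,0),(0,r),(0,-r))])
u,v=map(int,proj(p,[436,208,112]));print(u,v)
for d in(-12,0,12):print(v+d,u-60,[int(x) for x in g[v+d,u-60:u+60:2]])
print(v-50,[int(x) for x in g[v-50:v+60:2,u]])
"
```

```text
clock: 22.8
eef_pos: [436.8, 208.1, 151.0]
tool_rot: [3.141, 0.011, -0.0]
force: [-0.2, 0.0, 0.4]
width: 85.2
gripper_force: 0.0
avg [436.5 208.3 150.8] sd [0.2 0.1 0.2]
t23.10 [436.2 208.4 150.5] [3.141 0.011 0.   ] w85.4 F[-0.2 -0.4  0.4] ROW [0.08 0.03 8.65] turn 0.0
112 [282. 246.] [[282.0, 218.0], [282.0, 272.0], [252.0, 246.0], [312.0, 246.0]]
50 [282. 207.] [[282.0, 185.0], [282.0, 228.0], [259.0, 207.0], [304.0, 207.0]]
18 [281. 193.] [[281.0, 133.0], [281.0, 247.0], [222.0, 193.0], [341.0, 193.0]]
281 246
234 221 [184, 183, 182, 183, 181, 184, 183, 182, 182, 181, 184, 171, 152, 169, 169, 213, 149, 39, 49, 49, 54, 53, 58, 59, 58, 62, 60, 58, 58, 60, 57, 57, 59, 55, 55, 54, 53, 52, 51, 48, 48, 42, 35, 124, 128, 108, 97, 94, 110, 117, 116, 117, 119, 115, 118, 117, 114, 118, 117, 117]
246 221 [185, 184, 183, 184, 183, 184, 183, 183, 184, 183, 184, 183, 205, 210, 211, 219, 43, 46, 56, 56, 59, 30, 28, 27, 28, 28, 26, 28, 29, 26, 25, 27, 25, 25, 27, 24, 24, 24, 24, 69, 71, 66, 52, 43, 107, 117, 116, 116, 115, 115, 117, 117, 117, 118, 117, 117, 117, 118, 119, 116]
258 221 [183, 181, 184, 184, 183, 184, 183, 183, 184, 183, 183, 183, 204, 211, 212, 212, 206, 54, 49, 58, 40, 22, 22, 21, 21, 21, 24, 23, 24, 22, 28, 26, 27, 26, 27, 24, 23, 25, 23, 61, 69, 62, 55, 118, 114, 118, 115, 115, 115, 117, 115, 117, 116, 118, 114, 116, 116, 117, 116, 115]
196 [40, 36, 40, 34, 44, 31, 44, 31, 43, 33, 42, 41, 41, 43, 52, 54, 52, 58, 57, 57, 32, 26, 26, 26, 25, 25, 26, 23, 27, 23, 26, 28, 25, 23, 25, 24, 26, 38, 68, 103, 215, 209, 211, 210, 212, 193, 24, 72, 102, 97, 98, 99, 102, 105, 114]
```

```bash
python3 -m inch '[[[-0.15,-0.05,1.5,0],[-0.15,-0.05,3.5,0],[-0.15,-0.05,5.5,0],[-0.15,-0.05,7.5,0],[-0.15,-0.05,8.7,0],[-0.15,-0.05,8.7,0],[-0.15,-0.05,8.7,0],[-0.15,-0.05,8.7,0]]]'; python3 -c "
from h import *
avg(4);go(434.7,208.7,63,0)"
```

```text
clock: 23.92
eef_pos: [434.0, 208.6, 63.7]
tool_rot: [3.141, 0.011, -0.0]
force: [0.7, 0.4, -0.3]
width: 85.0
gripper_force: 0.0
avg [434.  208.9  63.8] sd [0.1 0.1 0. ]
t24.12 [433.9 208.9  63.8] [3.141 0.011 0.   ] w85.0 F[ 0.5 -0.5  0.4] ROW [0.08 0.02 0.08] turn 0.0
```

```bash
python3 -m inch '[[[0,0,0,0],[0,0,0,0],[0,0,0,0],[0,0,0,0],[0,0,0,0],[0,0,0,0],[0,0,0,0],[0,0,0,0]]]' 2; python3 -m inch '[[[0,0,0,0],[0,0,0,0],[0,0,0,0],[0,0,0,0]]]';python3 -c "
from h import *
avg(2);go(434.7,208.7,63,0)"
```

```text
clock: 24.78
eef_pos: [433.5, 208.7, 63.2]
tool_rot: [3.141, 0.012, 0.0]
force: [-0.9, 0.4, 5.5]
width: 28.9
gripper_force: 59.0
clock: 25.12
eef_pos: [433.4, 208.7, 63.2]
tool_rot: [3.141, 0.012, 0.0]
force: [-1.7, 0.7, 5.8]
width: 29.4
gripper_force: 59.0
avg [433.4 208.7  63.2] sd [0. 0. 0.]
t25.22 [433.4 208.7  63.2] [3.141 0.012 0.   ] w29.9 F[-0.6  1.4  5.2] ROW [0.13 0.   0.02] turn 0.0
```

```bash
python3 -m inch '[[[0,0,-0.6,0],[0,0,-1.5,0],[0,0,-2.5,0],[0,0,-4,0],[0,0,-6,0],[0,0,-8.5,0],[0,0,-11.5,0],[0,0,-14,0]]]'; python3 -m inch '[[[0,0,-1,0],[0,0,-1.5,0],[0,0,-1.5,0],[0,0,-1.5,0]]]';python3 -c "
from h import *
avg(3);go(509,-319,220,0)"
```

```text
clock: 25.88
eef_pos: [435.0, 208.3, 205.2]
tool_rot: [3.14, 0.012, -0.001]
force: [0.0, 1.0, -3.0]
width: 29.7
gripper_force: 59.6
clock: 26.22
eef_pos: [434.4, 208.8, 217.2]
tool_rot: [3.14, 0.014, 0.001]
force: [-0.4, 0.0, -3.2]
width: 29.6
gripper_force: 59.6
avg [434.3 208.5 216.8] sd [0.1 0.1 0. ]
t26.37 [434.5 208.4 216.8] [ 3.139  0.014 -0.   ] w29.7 F[-0.9 -0.2 -3.4] ROW [ 7.45 52.74 -0.29] turn -0.0
```

```bash
python3 -m inch '[[[0.1,1,0,0],[0.3,2.5,0,0],[0.7,5,0,0],[1.1,8,0,0],[1.6,11,0,0],[2,14,0,0],[2.4,17,0,0],[2.8,20,0,0]]]'; python3 -m inch '[[[0.4,3,0,0],[0.8,6,0,0],[1.3,9,0,0],[1.7,12,0,0],[2.1,15,0,0],[2.5,18,0,0],[3,21,0,0],[3.4,24,0,0]]]'; python3 -m inch '[[[0.4,2.5,0,0],[0.8,5,0,0],[1,7,0,0],[1.2,8.2,0,0],[1.2,8.7,0,0],[1.2,8.7,0,0],[1.2,8.7,0,0]]]';python3 -c "
from h import *
avg(3);go(509,-319,89,0)"
```

```text
clock: 27.03
eef_pos: [462.8, 6.3, 217.5]
tool_rot: [3.14, 0.013, -0.001]
force: [1.2, 0.1, -3.6]
width: 30.0
gripper_force: 59.7
clock: 27.7
eef_pos: [496.5, -233.5, 217.0]
tool_rot: [3.141, 0.014, -0.001]
force: [1.3, 0.3, -3.8]
width: 29.7
gripper_force: 59.7
clock: 28.28
eef_pos: [509.0, -317.0, 217.1]
tool_rot: [-3.141, 0.013, 0.0]
force: [0.8, 1.0, -3.4]
width: 29.4
gripper_force: 59.8
avg [ 509.5 -316.4  217.4] sd [0.1 0.1 0.1]
t28.43 [ 509.6 -316.4  217.5] [-3.141e+00  1.200e-02  2.000e-03] w29.9 F[ 0.3 -0.1 -2.3] ROW [ 0.09  0.26 12.85] turn 0.1
```

```bash
python3 -m inch '[[[0,0.15,2,0],[0,0.15,5,0],[0,0.15,7.5,0],[0,0.15,9.5,0],[0,0.15,10.5,0],[0,0.15,11,0],[0,0.15,11,0],[0,0.15,11,0]]]';python3 -c "
from h import *
avg(6);go(509,-318.9,89.5,0)"
```

```text
clock: 29.1
eef_pos: [508.7, -320.2, 108.7]
tool_rot: [3.14, 0.011, 0.001]
force: [0.8, 0.4, -1.7]
width: 29.8
gripper_force: 59.9
avg [ 508.7 -320.3  108.9] sd [0.2 0.2 0.2]
t29.40 [ 508.4 -320.1  108.5] [3.14  0.011 0.   ] w29.7 F[-0.6 -0.1 -2.7] ROW [ 0.08 -0.12  1.9 ] turn 0.0
```

```bash
python3 -m inch '[[[0.03,-0.12,0.3,0],[0.06,-0.12,0.7,0],[0.06,-0.12,1.1,0],[0.06,-0.12,1.4,0],[0.06,-0.12,1.6,0],[0.06,-0.12,1.6,0],[0.06,-0.12,1.6,0],[0.06,-0.12,1.6,0]]]';python3 -c "
from h import *
avg(6);go(509,-318.9,89.5,0)
L=[get_image('wrist').astype(float).mean(2) for _ in range(3)];g=np.mean(L,0)
p=camera_params('wrist');u,v=map(int,proj(p,[510,-319,34]));print(u,v)
for z,r in((34,31.5),(56,31.5),(24,25),(15,28.5)):
  print(z,proj(p,[510,-319,z]).round(),[proj(p,[510+a,-319+b,z]).round().tolist() for a,b in((r,0),(-r,0),(0,r),(0,-r))])
a=g[v-110:v+40:4,u-110:u+110:3]
for i,row in enumerate(a): print('%3d '%(v-110+4*i)+''.join('@#*+=-. '[min(7,int(x)//22)] for x in row))
print('col0',u-110)
"
```

```text
clock: 30.07
eef_pos: [508.5, -318.8, 91.8]
tool_rot: [3.14, 0.012, 0.0]
force: [-0.3, -0.3, -3.2]
width: 30.1
gripper_force: 59.9
avg [ 508.5 -318.8   91.9] sd [0.  0.1 0. ]
t30.37 [ 508.5 -318.7   91.8] [3.14  0.012 0.   ] w29.7 F[ 0.5  0.7 -2.1] ROW [0.05 0.02 0.23] turn 0.0
281 228
34 [282. 229.] [[282.0, 175.0], [282.0, 277.0], [227.0, 229.0], [337.0, 229.0]]
56 [282. 245.] [[282.0, 187.0], [282.0, 298.0], [221.0, 245.0], [343.0, 245.0]]
24 [282. 222.] [[282.0, 182.0], [282.0, 260.0], [240.0, 222.0], [324.0, 222.0]]
15 [282. 217.] [[282.0, 172.0], [282.0, 258.0], [236.0, 217.0], [328.0, 217.0]]
118                     .===+++++++=-                            .........----
122         ==+++++=-                                          ...........----
126 ..                                                       ....=---.....----
130                                                        .....=-=---....----
134                                                      -......---+--....----
138                                                 .-...........=---.....----
142                
[... 1817 characters left out ...]
---##***********************************#-----..-......----
238 -----------------+#*************##########*************#------------------
242 -----------------*#**********################**********#+------.----..----
246 -----------------*#*********##################**********#--------------   
250 -----------------##********########@@@#########*******+**.---.--------    
254 -----------------##*******#####@#########@@#####******+**-------------    
258 -----------------=#*******###@####@@@@@@####@###********------------..    
262 ------------------#******#####@@##########@######******#---------.---     
266 ------------------*#***#@#@#######@@@@@@#####@###@#*****-----------       
col0 171
```

```bash
python3 -m inch '[[[0.03,0,0.1,0],[0.05,0,0.2,0],[0.05,0,0.2,0],[0.05,0,0.2,0],[0.05,0,0.2,0],[0.05,0,0.2,0],[0.05,0,0.2,0],[0.05,0,0.2,0]]]';python3 -c "
from h import *
avg(6);go(509,-318.9,89.5,0)
print(order.finish_job())"
```

```text
clock: 31.18
eef_pos: [508.9, -318.7, 89.7]
tool_rot: [3.14, 0.012, 0.0]
force: [0.4, -0.4, -2.4]
width: 29.6
gripper_force: 59.9
avg [ 508.9 -318.7   89.7] sd [0. 0. 0.]
t31.48 [ 508.9 -318.7   89.7] [3.14  0.012 0.   ] w29.7 F[-0.2 -0.2 -3.5] ROW [0.01 0.02 0.02] turn 0.0
the job is handed in; nothing more can be done
None
```

I handed the job in at 31.5 s; no verdict came back, but by my measurements the dish is seated level and centred in the pocket (it first landed tilted, so I regripped and reseated it), and the probe is held upright and still over it with its window about 10 mm above the rim.

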